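# Lock the eyepiece carriage into the turntable slide

## Task

Before the turntable is spun, lock the silver eyepiece's carriage into its slide: with a fingertip press the brass spring strip well down and keep it down while you push the carriage, from behind its blue tab, past the two brass stop pins and fully home against the black end block. Then let the strip spring all the way up so the pins stand behind the carriage. Nothing is picked up or lifted, the silver eyepiece itself is not touched by the robot, and everything else stays where it is.

Things in the scene. Friction and masses are not known exactly. Their poses are not given: they have to be found in the camera images.
- turntable: Lacquered wooden disc, 400 mm across, top 6 mm above the table; fixed during the job. Origin at its centre on the table plane, z up, +x = the way the carriage slides home. An aluminium slide is screwed across it: x -155 to +155 mm, 114 mm wide, its side walls (|y| 46.5 to 57 mm) 36 mm high above the table. All x and y below are in this frame, heights above the table.
- end_face (a point): Face of the black end block at the slide's +x end (x = 139 mm, y = 0), at the height of the ledges: 28 mm. The block's top is 42 mm high. Two ledges inside the side walls (|y| 33 to 46.5 mm, 28 mm high) carry the carriage; between them is an open trough 66 mm wide that holds the brass strip.
- strip (a joint): Downward travel (m) of the brass spring strip: 0 = sprung up, 0.012 = on its lower stop. It stays level wherever pressed, takes 2.6 N to start and 6.2 N at the bottom, and springs back. Flat, 60 mm wide, x -148 to +102 mm, top face 26 mm high when up. Pressed more than 7 mm (aim for 9 to 12), its pins clear the carriage; keep it so while the carriage's plate is over them.
- strip_press (a point): Point on the strip's top face, on its centre line near the rear end (x = -135 mm, y = 0), 26 mm high when up; moves down with the strip. The top face behind the carriage's tab is free for pressing, and a fingertip can slide along it towards +x.
- pins (a point): Midpoint between the two brass stop pins (x = +65 mm, y = 0) at the height of their tops: 35 mm when up, 7 mm above the ledges. The pins are 10 mm in diameter, at y = +25 and -25 mm, stand on the strip and move with it. Up, they block the carriage's plate; the tongue passes between them.
- carriage: Loose grey carriage, about 0.3 kg (varies), on the ledges, axes along the turntable's, 1.5 mm play each side. Origin: centre of its plate's underside. Plate 64 (x) by 90 (y) by 14 mm; a tongue 26 mm wide, top 10 mm above the origin, runs back to the blue tab. Starts at x -15 to +22 mm, before the pins. Home (plate on the end block): x = 107 mm, its rear edge 5 mm past the pins.
- tab_back (a point): Centre of the rear (-x) face of the carriage's upright blue tab, 102 mm behind and 17 mm above the carriage's origin. The tab is 34 mm wide, 6 mm thick, and spans 2 to 32 mm above the origin (30 to 60 mm above the table). Push here towards the turntable's +x.
- erfle: Silver Erfle eyepiece, 46 mm across, 62 mm tall, standing loosely in a 10 mm deep round socket at the centre of the carriage's plate. Origin: centre of its underside, 32 mm above the table; its top is 94 mm high. It rides along with the carriage; do not touch it.
- widefield: Chunky grey wide-field eyepiece, 60 mm across, 75 mm tall, standing on the turntable beside the slide. Origin at the centre of its underside. Leave alone.
- plossl: Small black eyepiece, 38 mm across, 52 mm tall, standing on the turntable on the other side of the slide. Origin at the centre of its underside. Leave alone.
- barlow: Slim dark eyepiece tube, 35 mm across, 95 mm tall, standing on the table to the right of the turntable. Origin at the centre of its underside. Leave alone.
- collimator: Red aluminium laser collimator lying on the table, 145 mm long along its x, 40 mm high. Origin on the table under its middle. Leave alone.
- case: Frosted plastic eyepiece case with a snap lid, 74 by 74 mm, 70 mm tall, on the table. Origin at the centre of its underside. Leave alone.
- captray: Black tray of dust caps, 100 by 140 mm, 25 mm tall, on the table. Origin at the centre of its underside. Leave alone.

How it is judged:
By the outcome, as a careful person would: the job done as asked, in the order asked, and still so for the second after the job is handed in, with the robot touching nothing.
It also fails if it takes over 35 s, if anything falls off the work surface, if the arm or the gripper's body presses on something with over 40 N, if the wrist force passes 120 N, or if a joint passes its speed limit or range.

## Robot

A 6-joint arm with a two-finger parallel gripper is mounted at the origin on the work surface. World frame = base frame: x ahead of the robot, y to its left, z up, the work surface at z = 0. Lengths are in m, angles in rad, forces in N, time in s.
With the tool pointing down it reaches from about 0.375 to 0.975 m from the base axis. Payload 3.8 kg.
Tool frame: the origin (TCP) lies on the centre line of the jaws, within the pads' length; the fingertips stand 14 mm ahead of it and the grasp point (between the pads) lies 5 mm behind it; z points along the fingers, y is the line along which they close (so a half turn about z gives the same grasp; the last joint's range is limited). The gripper opens to 85 mm and grips with 20 to 120 N. Pads are 22 mm wide; open, the fingers measure 114 mm over their backs; the gripper's body (76 mm by 85 mm) begins 54 mm behind the grasp point. The pads swing forward as they close: fully open they stand 13 mm farther back than shut.
Start: joints at [-1.379, 0.264, 1.604, -0, 1.274, -0.037], TCP at [0.153, -0.657, 0.245] pointing down, gripper open.
Joint ranges: [-2.63, 2.63], [-0.94, 2.18], [0.31, 2.57], [-1.31, 4.45], [0, 2.66], [-2.55, 2.55]. Speed limits (rad/s): [2.57, 2.57, 3.14, 3.14, 3.14, 3.14].

## Interface

Orientations are given as a rotation vector (axis times angle).
In Python, from workcell import bot, eyes, spot_in gives the robot as it stands.
- The arm moves only by the tool carry_out, never from a script. Its argument "series" is text: rows parted by semicolons, each of 4 numbers parted by spaces: the shift along the world's x, y, z in m, then the turn about the world's z in degrees. In form: tx ty tz roll; .... A call has 1 to 20 rows; each row shifts and turns the commanded pose from where the row before left it; what a row does not reach is not made up. A row lasts 1/8 s, in which the tool goes at most 62.5 mm and 10.7 degrees, less where a joint would pass 70% of its speed; a pose out of reach is approached as far as the arm can. A call is refused whole if a number of a shift passes 0.0625 or a number of a turn 10.7, either way. A call with a gripper value outside its range is refused whole. "jaw" is the gripper command: -1 is shut, 1 is fully open, values between are in proportion, set as the call begins (left out, the last holds). The fingers move at their own pace and stop on an object; "grip_force" is the grip in N (left out, the last holds). Time passes only in rows, so rows that do not move let the fingers close. It gives the time, the measured TCP pose, the force, the opening and the grip force at its end, in the units of the state.
- bot.read_state(): the state, without advancing time (a new reading comes with each control period).
- eyes.read_camera(name): name is "scene" or "top" or "wrist"; returns (picture, depth): 400x640x3 uint8, blue, green, red; 400x640 float32, m along the optical axis (not along the pixel's ray), 0 where there is no reading.
- eyes.get_calibration(name): a dict with "K" (3x3 intrinsics, pixels), "position" and "rotation" of the camera in the world; the wrist camera has in their place "T_tool_cam" (4x4, takes a point from camera to tool coordinates, whose origin is the TCP and whose axes are the flange's). Camera axes: x right, y down, z forward; pixel columns grow to the right and rows downward; lengths in m; the calibration is good to about 2 mm. A picture is of the moment at which its call begins: read the wrist's pose just before it. get_calibration takes no time and is no camera call.
- bot.finish_job(): hands the job in; it is judged then, once.
Trained networks look in the newest picture that a camera, given by its name, has taken for a name from the list of things; names that differ only in an ending like _2 or _b are one class to them, and where a whole thing is asked for, a point or a joint stands for the part that bears it (a point fixed in the world has none). Each returns a list of dicts, best first, with "score" (0 to 1); they miss things now and then, are a little off and sometimes report something else, mostly with a low value. They report only what shows in the picture. A call takes as long as a camera call.
- spot_in(camera, target): "rect" ([centre column, centre row, width, height] in pixels, round what is visible of it).
The state is a dict: "time": time; "q": joint angles; "joint_vel": joint speeds; "joint_torque": joint torques, N m; "tool_pos": TCP position; "tcp_rot": TCP orientation; "wrist_force": force on the tool from outside, world axes, zero at the start; "torque": the same for the moment, N m; "width": opening from 0.0 (shut) to 1.0 (fully open); "grip_force": force on a finger pad.
Only numpy, scipy, OpenCV 4.12 (cv2) and the standard library are available. Lean on these libraries where they do the work, as an engineer would, in place of code of your own. Each camera call takes 0.05 s, during which the arm holds its last target. There are 200 camera calls.

## Working session

There is one attempt and no reset: what is moved stays moved. The work goes in short steps, Python scripts to look and compute and a tool call to move; the robot and the scene stay as the last step left them, time stands still between calls to the robot, and variables do not carry over. Pictures are saved under pics/ and viewed, at most 10 in all, crops included, and the job is handed in when it is done.

Besides the shell and the picture viewer there is one more tool, called after ">>>" by a JSON object that holds its "name" and its "arguments". carry_out: Moves the arm, as the interface text tells. Its arguments: {"type":"object","properties":{"series":{"type":"string"},"jaw":{"type":"number"},"grip_force":{"type":"number"}},"required":["series"]}

```bash
mkdir -p pics; ls; cat > h.py <<'E'
import numpy as np,cv2
from workcell import bot,eyes,spot_in
def P(cam,d,u,v,c=None):
    c=c or eyes.get_calibration(cam);K=np.array(c["K"])
    p=np.array([(u-K[0,2])/K[0,0],(v-K[1,2])/K[1,1],1])*d
    return np.array(c["rotation"])@p+np.array(c["position"])
def onz(cam,u,v,z):
    c=eyes.get_calibration(cam);a=np.array(c["position"]);b=P(cam,1.,u,v,c)-a
    return a+b*(z-a[2])/b[2]
E
python3 - <<'E'
from h import *
for n in("top","scene"):
    im,d=eyes.read_camera(n);cv2.imwrite(f"pics/{n}0.png",im);np.save(f"{n}.npy",d)
    print(n,eyes.get_calibration(n)["position"])
    for t in("turntable","carriage","tab_back","erfle","strip","end_face"):
        try:
            for r in spot_in(n,t)[:2]:
                u,v=r["rect"][:2];dd=d[int(v),int(u)];print(t,round(r["score"],2),np.round(r["rect"]),np.round(P(n,dd,u,v),3))
        except Exception as e: print(t,e)
print(bot.read_state())
E
```

```text
pics
top [0.27175043 0.00605995 1.75679825]
turntable 0.72 [203. 176.  44.  31.] [0.673 0.408 2.158]
turntable 0.71 [343. 220. 122. 118.] [-0.031 -0.296  1.454]
carriage 0.64 [354. 216.  39.  29.] [-0.143 -0.409  1.342]
tab_back 0.88 [354. 213.  41.  31.] [-0.169 -0.435  1.316]
tab_back 0.5 [478. 254.  14.  39.] [-0.765 -1.03   0.72 ]
strip 0.58 [349. 216.  69.  37.] [-0.093 -0.358  1.393]
end_face 0.84 [346. 216. 124. 118.] [-0.073 -0.339  1.412]
scene [1.15260068 0.57586914 0.8344536 ]
turntable 0.73 [316. 199. 140.  89.] [2.324 1.747 2.006]
carriage 0.77 [314. 177.  39.  37.] [2.469 1.893 2.151]
tab_back 0.87 [314. 176.  36.  42.] [2.478 1.901 2.16 ]
tab_back 0.31 [316. 200. 142. 102.] [2.326 1.749 2.008]
erfle 0.85 [315. 176.  20.  21.] [2.475 1.899 2.157]
strip 0.93 [313. 187.  54.  53.] [2.437 1.86  2.119]
end_face 0.57 [316. 200. 143.  96.] [2.323 1.746 2.005]
{'time': 0.7, 'q': array([-1.37888225e+00,  2.63852839e-01,  1.60397169e+00,  1.32499133e-05,
        1.27369886e+00, -3.68771757e-02]), 'joint_vel': array([-0.00123192, -0.00020647, -0.00115738, -0.00132058,  0.00091244,
       -0.00081034]), 'joint_torque': array([ 1.25065275e-03, -5.14839256e+01, -3.67612159e+01, -1.81828568e-04,
        4.47414586e-04, -3.26115344e-05]), 'tool_pos': array([ 0.15310952, -0.65741607,  0.24532685]), 'tcp_rot': array([3.12099212e+00, 3.58587310e-01, 2.82669917e-05]), 'wrist_force': array([0.71719183, 0.59085491, 0.24655598]), 'torque': array([-0.02230785, -0.00564473,  0.05101758]), 'grip_force': 0.0, 'width': 0.9981420767844141}
```

```bash
sed -i 's/return np.array(c\["rotation"\])@p/R=np.array(c["rotation"]);R=cv2.Rodrigues(R)[0] if R.size==3 else R\n    return R@p/' h.py
python3 - <<'E'
from h import *
c=eyes.get_calibration("top");print(c)
a=cv2.imread("pics/top0.png")[140:300,250:450];b=cv2.imread("pics/scene0.png")[110:270,220:420]
cv2.imwrite("pics/crop.png",np.vstack([cv2.resize(a,None,fx=3.7,fy=3.7)[:300+0],])) if 0 else cv2.imwrite("pics/crop.png",cv2.resize(a,(750,600),interpolation=cv2.INTER_CUBIC))
cv2.imwrite("pics/crop2.png",cv2.resize(b,(750,600),interpolation=cv2.INTER_CUBIC))
d=np.load("top.npy")
for u,v in((343,220),(354,216),(478,254)):print(P("top",d[v,u],u,v))
E
```

```text
{'K': array([[509.33367751,   0.        , 326.9036367 ],
       [  0.        , 509.33367751, 207.07237114],
       [  0.        ,   0.        ,   1.        ]]), 'position': array([0.27175043, 0.00605995, 1.75679825]), 'rotation': array([-2.14075448,  2.14973275, -0.16541966])}
[ 0.48375226 -0.05491947  0.06275963]
[ 0.4992557  -0.0928847   0.04675783]
[ 0.36922825 -0.50772131  0.04461758]
```

View pics/crop.png

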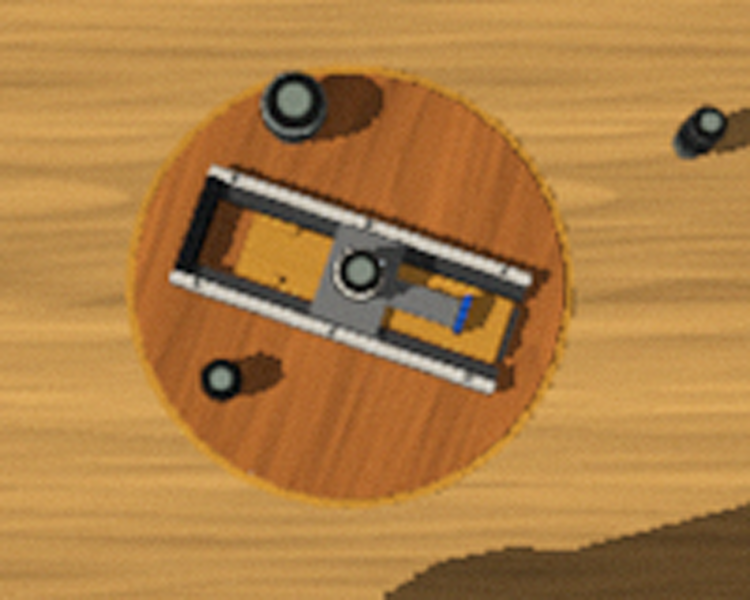

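View pics/crop2.png

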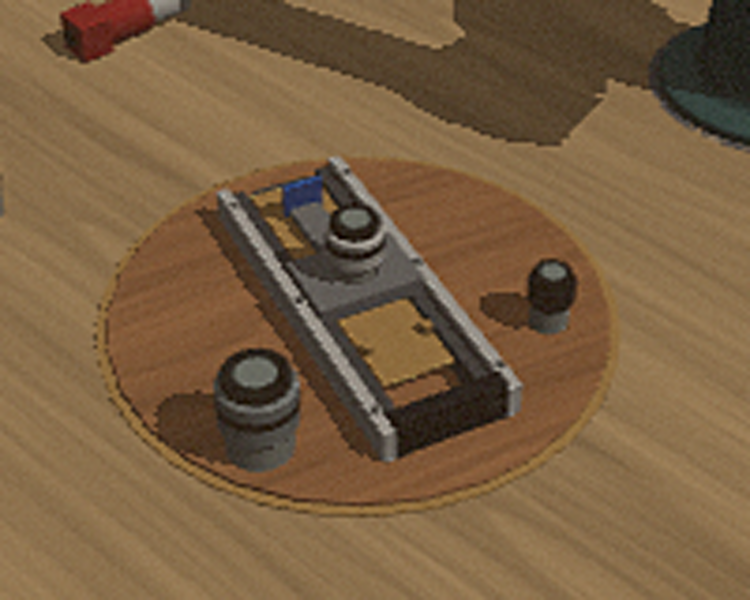

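```bash
cat > m.py <<'E'
from h import *
f=lambda x,y,z:onz("top",250+x/3.75,140+y/3.75,z)
A,B,C,D=[f(*p,.036) for p in((212,168),(532,275),(170,275),(493,390))]
c=(A+B+C+D)/4; d=(A+C-B-D)[:2];d/=np.hypot(*d);n=np.array([-d[1],d[0]])
print("centre",c,"angle",np.degrees(np.arctan2(d[1],d[0])),d)
L=lambda p:np.round([(p-c)[:2]@d,(p-c)[:2]@n],4)
for p in (A,B,C,D):print(L(p))
tt=f(350,286,.006);print("disc centre",tt,L(tt))
for nm,p in dict(erf=(362,271,.094),tabtop=(463,314,.060)).items(): print(nm,f(*p),L(f(*p)))
E
python3 m.py
```

```text
centre [ 0.50859904 -0.05829411  0.036     ] angle 70.53413207764326 [0.33324525 0.94284018]
[ 0.1531 -0.053 ]
[-0.1549 -0.0555]
[0.156 0.053]
[-0.1542  0.0555]
disc centre [ 0.50389261 -0.05823827  0.006     ] [-0.0015  0.0045]
erf [ 0.50548419 -0.06568193  0.094     ] [-0.008   0.0005]
tabtop [ 0.47107402 -0.15709377  0.06      ] [-0.1057  0.0025]
```

>>> {"name": "carry_out", "arguments": {"series": "0.0314 0.048 0 5.74; 0.0314 0.048 0 5.74; 0.0314 0.048 0 5.74; 0.0314 0.048 0 5.74; 0.0314 0.048 0 5.74; 0.0314 0.048 0 5.74; 0.0314 0.048 0 5.74; 0.0314 0.048 0 5.74; 0.0314 0.048 0 5.74; 0.0314 0.048 0 5.74; 0 0 0 0; 0 0 0 0", "jaw": -1}}

```text
time: 2.2
tool_pos: [0.467, -0.1774, 0.2453]
tcp_rot: [2.565, 1.814, -0.001]
wrist_force: [-0.1, 0.1, -0.4]
width: -0.002
grip_force: 0.0
```

```bash
python3 - <<'E'
from h import *
s=bot.read_state();im,d=eyes.read_camera("wrist");cv2.imwrite("pics/w1.png",im);np.save("w1.npy",d)
c=eyes.get_calibration("wrist");np.savez("w1s",p=s["tool_pos"],r=s["tcp_rot"],K=c["K"],T=c["T_tool_cam"])
print(s["tool_pos"],s["tcp_rot"],s["time"],s["wrist_force"],s["q"],c["T_tool_cam"])
for t in("tab_back","carriage","strip"):print(t,spot_in("wrist",t)[:2])
E
```

```text
[ 0.46699384 -0.17739518  0.24532046] [ 2.56453728e+00  1.81406601e+00 -8.75792381e-04] 2.2 [-0.06902672  0.07903153 -0.43111829] [-4.12470677e-01 -7.17492985e-02  1.97005168e+00 -6.70677520e-04
  1.24331707e+00 -7.27633693e-02] [[ 1.10746430e-03 -9.59183894e-01 -2.82780888e-01  7.27412925e-02]
 [ 9.99999378e-01  1.02525638e-03  4.38693738e-04 -1.25986517e-03]
 [-1.30865058e-04 -2.82781198e-01  9.59184433e-01 -1.28824619e-01]
 [ 0.00000000e+00  0.00000000e+00  0.00000000e+00  1.00000000e+00]]
tab_back [{'rect': [322.2, 95.4, 89.6, 136.6], 'score': 0.85}, {'rect': [508.0, 285.2, 70.5, 62.3], 'score': 0.53}]
carriage [{'rect': [324.9, 96.8, 92.1, 137.5], 'score': 0.9}]
strip [{'rect': [321.6, 96.7, 60.9, 193.4], 'score': 0.62}]
```

View pics/w1.png

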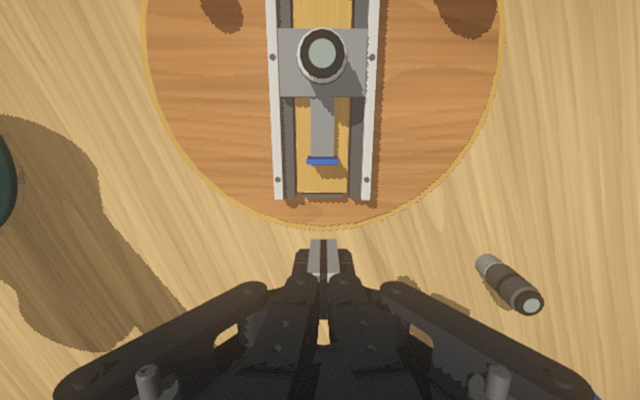

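```bash
cat > w.py <<'E'
from h import *
from scipy.spatial.transform import Rotation as R
import sys
def load(t):
    z=np.load(t+"s.npz");return z,np.load(t+".npy"),cv2.imread(f"pics/{t}.png")
def cloud(t):
    z,d,im=load(t);v,u=np.mgrid[:400,:640];K=z["K"]
    p=np.stack([(u-K[0,2])/K[0,0]*d,(v-K[1,2])/K[1,1]*d,d],-1)
    p=p@z["T"][:3,:3].T+z["T"][:3,3]
    return p,p@R.from_rotvec(z["r"]).as_matrix().T+z["p"],d,im
E
python3 - <<'E'
from w import *
pt,pw,d,im=cloud("w1");ok=d>0
def ray(u,v,z):
    Z=np.load("w1s.npz");K=Z["K"];Rm=R.from_rotvec(Z["r"]).as_matrix();o=Rm@Z["T"][:3,3]+Z["p"]
    b=Rm@Z["T"][:3,:3]@np.array([(u-K[0,2])/K[0,0],(v-K[1,2])/K[1,1],1]);return o+b*(z-o[2])/b[2]
cs=[ray(*q,.036) for q in((275,200),(371,202),(266.5,0),(386.5,0))]
Rm=R.from_rotvec(np.load("w1s.npz")["r"]).as_matrix();print("toolx ang",np.degrees(np.arctan2(Rm[1,0],Rm[0,0])))
mb=(cs[0]+cs[1])/2;e=(cs[2]+cs[3])/2-mb;print(np.round(cs,4),"ang",np.degrees(np.arctan2(e[1],e[0])))
d2=e[:2]/np.hypot(*e[:2]);n=np.array([-d2[1],d2[0]]);orig=mb[:2]+.155*d2;print("origin",orig)
b=ok&(im[...,0]>im[...,2].astype(int)+50)&(im[...,0]>90);v,u=np.nonzero(b);k=(v<200);v,u=v[k],u[k]
q=pw[v,u];s=(q[:,:2]-orig)@d2;y=(q[:,:2]-orig)@n
print("tab",len(s),np.percentile(s,[2,50,98]),np.percentile(y,[2,50,98]),np.percentile(q[:,2],[2,50,98]))
tp=q[:,2]>.054;print(np.percentile(s[tp],[2,50,98]) if tp.any() else 0,[v.min(),v.max(),u.min(),u.max()])
print("tool in slide",(np.load("w1s.npz")["p"][:2]-orig)@d2,(np.load("w1s.npz")["p"][:2]-orig)@n)
st=np.median(pw[175:188,305:340].reshape(-1,3),0);w=np.median(pw[100:180,268:274].reshape(-1,3),0);print("strip",st,"wall z",w, "tt",pw[200:215,200:230,2].mean())
for r in(240,250,258,265,275):
    x=pt[r,280:370];g=(d[r,280:370]>0)&(x[:,2]>-.2)&(d[r,280:370]<.25);print(r,x[g][:,1].min() if g.any() else 0,x[g][:,1].max()if g.any() else 0,np.median(x[g],0) if g.any() else 0)
E
```

```text
toolx ang 70.54856713096362
[[ 0.4033 -0.1825  0.036 ]
 [ 0.5104 -0.2228  0.036 ]
 [ 0.473   0.0122  0.036 ]
 [ 0.5854 -0.0273  0.036 ]] ang 69.66884465062057
origin [ 0.5107421  -0.05732621]
tab 200 [-0.11217594 -0.10296881 -0.10053186] [-0.01395351  0.00144005  0.01787689] [0.02595897 0.05971756 0.06131626]
[-0.10584785 -0.10331694 -0.10065443] [np.int64(157), np.int64(164), np.int64(307), np.int64(337)]
tool in slide -0.12778883025172172 -0.0006946881917698572
strip [ 0.46331068 -0.18127459  0.02615889] wall z [ 0.42071724 -0.1154853   0.00642862] tt 0.0017480277569464507
240 -0.007177667630690499 0.005322600174397855 [ 0.0120036  -0.00094302  0.00790565]
250 -0.013708953632819296 0.011555518527647612 [ 0.01163742 -0.00096375 -0.00268874]
258 -0.014374774278807307 0.012398679023382101 [ 0.01152304 -0.00097525 -0.01046245]
265 -0.014563103338093334 0.012682638509632586 [ 0.01142317 -0.00098655 -0.01659259]
275 -0.013514418377574892 0.01157466611565724 [ 0.01317053 -0.00099466 -0.02765249]
```

>>> {"name": "carry_out", "arguments": {"series": "0 0 -0.045 0; 0 0 -0.045 0; 0 0 -0.045 0; 0 0 -0.04 0; 0 0 -0.022 0; 0 0 0 0"}}

```text
time: 3.15
tool_pos: [0.4647, -0.1776, 0.0463]
tcp_rot: [-2.564, -1.808, 0.004]
wrist_force: [-0.5, -0.0, 0.2]
width: -0.001
grip_force: 0.0
```

>>> {"name": "carry_out", "arguments": {"series": "0 0 -0.004 0; 0 0 -0.004 0; 0 0 -0.003 0; 0 0 0 0"}}

```text
time: 3.65
tool_pos: [0.468, -0.178, 0.0382]
tcp_rot: [2.564, 1.812, 0.001]
wrist_force: [-0.5, -1.3, 2.9]
width: 0.002
grip_force: 1.6
```

>>> {"name": "carry_out", "arguments": {"series": "0 0 -0.003 0; 0 0 -0.003 0; 0 0 -0.003 0; 0 0 0 0; 0 0 0 0"}}

```text
time: 4.28
tool_pos: [0.468, -0.178, 0.0288]
tcp_rot: [2.564, 1.813, 0.001]
wrist_force: [0.7, -2.9, 6.5]
width: 0.002
grip_force: 3.0
```

>>> {"name": "carry_out", "arguments": {"series": "0.0007 0.0019 0 0; 0.001 0.0028 0 0; 0.001 0.0028 0 0; 0.001 0.0028 0 0; 0.001 0.0028 0 0; 0.001 0.0028 0 0; 0.0014 0.0038 0 0; 0.0014 0.0038 0 0; 0.0017 0.0047 0 0; 0.0017 0.0047 0 0; 0.0017 0.0047 0 0; 0.0017 0.0047 0 0; 0.0014 0.0038 0 0; 0.001 0.0028 0 0; 0 0 0 0"}}

```text
time: 6.15
tool_pos: [0.4849, -0.1294, 0.0286]
tcp_rot: [2.563, 1.814, -0.001]
wrist_force: [-0.3, -4.5, 6.2]
width: 0.002
grip_force: 3.0
```

```bash
python3 - <<'E'
from h import *
im,d=eyes.read_camera("wrist");cv2.imwrite("pics/w2.png",im)
a,_=eyes.read_camera("scene");cv2.imwrite("pics/s2.png",np.hstack([cv2.resize(a[110:270,220:420],(500,400)),im[:, 180:480]]))
print(bot.read_state()["wrist_force"])
E
```

```text
[-1.17310809 -4.70228234  6.79551635]
```

View pics/s2.png

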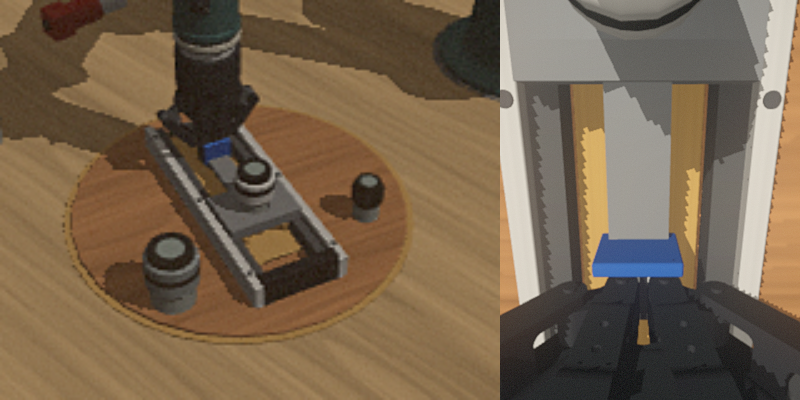

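>>> {"name": "carry_out", "arguments": {"series": "0.001 0.0028 0 0; 0.0014 0.0038 0 0; 0.0014 0.0038 0 0; 0.0014 0.0038 0 0; 0.0014 0.0038 0 0; 0.0014 0.0038 0 0; 0.0014 0.0038 0 0; 0.0014 0.0038 0 0; 0.0014 0.0038 0 0; 0.0014 0.0038 0 0; 0.0014 0.0038 0 0; 0.0014 0.0038 0 0; 0.0014 0.0038 0 0; 0.0014 0.0038 0 0; 0.001 0.0028 0 0; 0 0 0 0"}}

```text
time: 8.25
tool_pos: [0.5049, -0.0744, 0.0285]
tcp_rot: [2.564, 1.814, -0.002]
wrist_force: [-1.6, -5.6, 7.0]
width: -0.001
grip_force: 3.0
```

>>> {"name": "carry_out", "arguments": {"series": "0.0005 0.0014 0 0; 0.0005 0.0014 0 0; 0.0005 0.0014 0 0; 0.0005 0.0014 0 0; 0.0005 0.0014 0 0; 0 0 0 0"}}

```text
time: 9.0
tool_pos: [0.5072, -0.0676, 0.0285]
tcp_rot: [2.564, 1.814, -0.003]
wrist_force: [-2.9, -7.3, 7.6]
width: -0.003
grip_force: 3.0
```

>>> {"name": "carry_out", "arguments": {"series": "0.0005 0.0014 0 0; 0.0005 0.0014 0 0; 0 0 0 0"}}

```text
time: 9.38
tool_pos: [0.5082, -0.0649, 0.0285]
tcp_rot: [2.564, 1.814, -0.003]
wrist_force: [-1.8, -6.4, 6.8]
width: 0.003
grip_force: 3.0
```

>>> {"name": "carry_out", "arguments": {"series": "0.0005 0.0014 0 0; 0 0 0 0"}}

```text
time: 9.62
tool_pos: [0.5081, -0.0647, 0.0285]
tcp_rot: [2.562, 1.814, -0.006]
wrist_force: [-3.7, -12.4, 8.3]
width: 0.004
grip_force: 3.0
```

>>> {"name": "carry_out", "arguments": {"series": "0.0004 0.001 0 0; 0 0 0 0"}}

```text
time: 9.88
tool_pos: [0.5082, -0.0647, 0.0285]
tcp_rot: [2.561, 1.815, -0.008]
wrist_force: [-7.7, -17.4, 9.5]
width: -0.004
grip_force: 3.0
```

```bash
python3 - <<'E'
from h import *
im,d=eyes.read_camera("wrist")
a,_=eyes.read_camera("scene");b,_=eyes.read_camera("top")
cv2.imwrite("pics/s3.png",np.hstack([cv2.resize(a[150:240,260:360],(400,360),interpolation=2),cv2.resize(b[165:255,290:390],(400,360),interpolation=2)]))
print(bot.read_state()["wrist_force"])
E
```

```text
[ -7.04666607 -16.52872835   9.46092741]
```

View pics/s3.png

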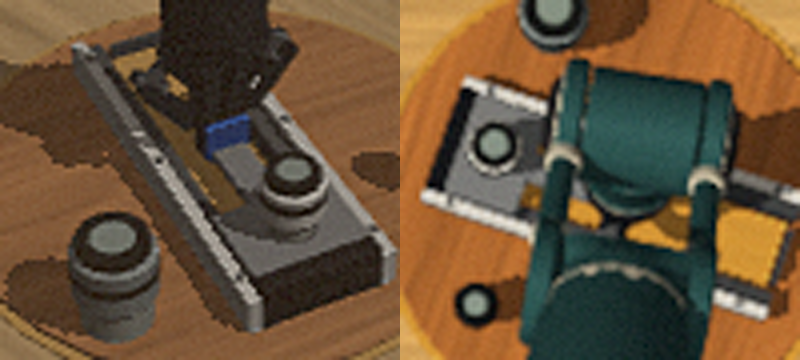

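The plate sits flush on the black block in both views, around (310,240) and (465,140). I'll back off the tab with the strip still down, then rise.

>>> {"name": "carry_out", "arguments": {"series": "-0.0007 -0.0019 0 0; -0.001 -0.0028 0 0; -0.0014 -0.0038 0 0; -0.001 -0.0028 0 0; 0 0 0 0; 0 0 0.003 0; 0 0 0.003 0; 0 0 0.004 0; 0 0 0.005 0; 0 0 0.01 0; 0 0 0.02 0; 0 0 0.04 0; 0 0 0.06 0; 0 0 0.05 0; 0 0 0 0"}}

```text
time: 11.9
tool_pos: [0.5081, -0.0734, 0.2289]
tcp_rot: [2.56, 1.809, 0.01]
wrist_force: [-0.2, 0.1, -0.0]
width: -0.0
grip_force: 0.0
```

>>> {"name": "carry_out", "arguments": {"series": "-0.015 -0.04 0 0; -0.015 -0.04 0 0; 0 0 0 0; 0 0 0 0"}}

```text
time: 12.4
tool_pos: [0.4745, -0.1523, 0.2222]
tcp_rot: [-2.565, -1.811, 0.001]
wrist_force: [-0.6, 0.5, 0.5]
width: 0.0
grip_force: 0.0
```

```bash
python3 - <<'E'
from w import *
s=bot.read_state();im,d=eyes.read_camera("wrist");np.save("w4.npy",d);cv2.imwrite("pics/w4.png",im)
c=eyes.get_calibration("wrist");np.savez("w4s",p=s["tool_pos"],r=s["tcp_rot"],K=c["K"],T=c["T_tool_cam"])
a,_=eyes.read_camera("scene")
cv2.imwrite("pics/s4.png",np.hstack([cv2.resize(a[150:240,260:360],(444,400),interpolation=2),im[:,150:500]]))
pt,pw,d,im=cloud("w4");o=np.array([.5097,-.0578]);t=np.radians(70.1);D=np.array([np.cos(t),np.sin(t)]);n=np.array([-D[1],D[0]])
X=(pw[...,:2]-o)@D;Y=(pw[...,:2]-o)@n;Z=pw[...,2]
for nm,x0,x1,y0,y1 in(("strip",-.12,-.05,-.02,.02),("strip fwd",0.02,.05,-.027,-.018),("pin+",.062,.068,.022,.028),("pin-",.062,.068,-.028,-.022),("plate",.08,.13,.03,.04)):
    m=(d>0)&(X>x0)&(X<x1)&(Y>y0)&(Y<y1)&(Z<.1);print(nm,m.sum(),np.percentile(Z[m],[10,50,95]) if m.any() else 0)
m=(d>0)&(Z>.039)&(Z<.045)&(abs(Y)>.028)&(abs(Y)<.043)&(X>.05)&(X<.135);print("plate rear x",np.percentile(X[m],[1,99]))
print(s["time"],s["tool_pos"],s["wrist_force"])
E
```

```text
strip 2245 [0.02522927 0.02614136 0.02732933]
strip fwd 305 [0.02515226 0.02610222 0.02752041]
pin+ 68 [0.02585963 0.03277263 0.03605492]
pin- 52 [0.02512062 0.03394441 0.03645702]
plate 4 [0.00555698 0.00620005 0.01144191]Traceback (most recent call last):
  File "<stdin>", line 10, in <module>
    return _quantile_unchecked(
        a, q, axis, out, overwrite_input, method, keepdims, weights)
    return _ureduce(a,
                    func=_quantile_ureduce_func,
    ...<5 lines>...
                    overwrite_input=overwrite_input,
                    method=method)
    r = func(a, **kwargs)
    result = _quantile(arr,
                       quantiles=q,
    ...<2 lines>...
                       out=out,
                       weights=wgt)
    slices_having_nans = np.isnan(arr[-1, ...])
                                  ~~~^^^^^^^^^
IndexError: index -1 is out of bounds for axis 0 with size 0
```

View pics/s4.png

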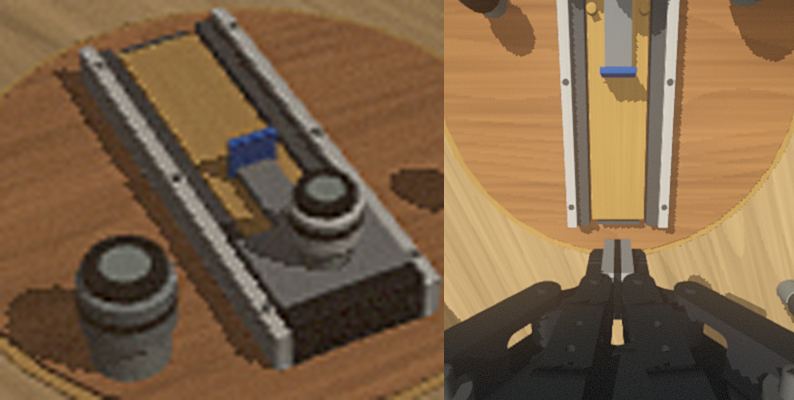

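The left view shows the plate on the black block with the eyepiece upright. The right view shows both pins standing free behind the plate at (592,8) and (645,8). Depth puts the pin tops at about 35 mm and the strip at 26 mm, so it is fully up.

```bash
python3 -c "
from workcell import bot
print(bot.finish_job())"
```

```text
the job is handed in; nothing more can be done
None
```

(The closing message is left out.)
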